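Clear the jammed tool drawer and push it home

ROBOT

A 7-joint arm with a two-finger parallel gripper is mounted at the origin on a cart in front of the work surface, level with it; the furniture and walls round the work are solid. World frame = base frame: x ahead of the robot, y to its left, z up, the work surface at z = 0. Lengths are in m, angles in rad, forces in N, time in s.
With the tool pointing down it reaches from about 0.4 to 0.85 m from the base axis. Payload 10.4 kg.
Tool frame: the origin (TCP) lies at the very end of the fingers, on their centre line; the grasp point (between the pads) lies 19 mm behind it (r.pinch_z is the distance from the TCP to the grasp point, in m); z points along the fingers, y is the line along which they close (so a half turn about z gives the same grasp; the last joint's range is limited). The gripper opens to 87 mm and grips with 3 to 60 N. Pads are 19 mm wide; open, the fingers measure 117 mm over their backs; the gripper's body (75 mm by 190 mm) begins 51 mm behind the grasp point.
Start: joints at [1.278, 0.332, -0.065, 1.46, 0.022, 1.35, -0.088], TCP at [0.167, -0.602, 0.223] pointing down, gripper open.
Joint ranges: [-2.6, 2.6], [-0.5, 2.12], [-1.47, 1.34], [0.16, 2.42], [-1.27, 4.41], [0.06, 2.06], [-2.6, 2.6]. Speed limits (rad/s): [2.22, 2.22, 2.79, 2.79, 3.14, 3.14, 3.14].

INTERFACE

Orientations are given as a unit quaternion [x, y, z, w].
In Python, from bench import r, camera gives the robot as it stands. The module is installed in compiled form; this text tells all that it offers.
- The arm moves only by the shell command python3 -m pendant 'ROWS' [FORCE]. ROWS is JSON, a list of rows, each an object with "dp": the shift along the tool's x, y, z as a fraction of full scale, a list of three; "rotation": the turn, a rotation vector about the tool's x, y, z as a fraction of full scale, a list of three; "jaw": the opening, from 0 (shut) to 1 (fully open). A call has 1 to 8 rows; each row is the pose to reach, as a shift and turn from the pose commanded when the call began, along the tool's axes at that moment, turning the shorter way round; what a row does not reach only later rows make up. Full scale, the value 1, is 0.15 m for a shift and 2 pi rad for a turn. A row lasts 1/8 s, in which the tool goes at most 62.5 mm and 10.7 degrees, less where a joint would pass 70% of its speed; a pose out of reach is approached as far as the arm can. A call with a number of a shift or a turn outside -1 to 1 is refused whole. A call with a gripper value outside its range is refused whole. The fingers move at their own pace and stop on an object; FORCE is the grip in N (left out, the last holds). Time passes only in rows, so rows that repeat a pose let the fingers close. It gives the time, the measured TCP pose, the force, the opening and the grip force at its end, in the units of the state.
- r.read_state(): the state, without advancing time (a new reading comes with each control period).
- camera(name): name is "scene" or "top" or "wrist"; returns a dict with "image" (480x640x3 uint8, red, green, blue), "z_map" (480x640 float32, m along the optical axis (not along the pixel's ray), 0 where there is no reading), "mtx" (3x3 intrinsics, pixels), "distortion" ([k1, k2, p1, p2, k3] as OpenCV has them; the pictures are not rectified), "T" (4x4, takes a point from camera to world coordinates). Camera axes: x right, y down, z forward; pixel columns grow to the right and rows downward; lengths in m; the calibration is good to about 2 mm. A picture is of the moment at which its call begins.
- r.close_job(): hands the job in; it is judged then, once.
The state is a dict: "time": time; "joint_positions": joint angles; "joint_vel": joint speeds; "joint_torque": joint torques, N m; "ee_pos": TCP position; "eef_rot": TCP orientation; "ft_force": force on the tool from outside, world axes, zero at the start; "torque": the same for the moment, N m; "width": finger opening in m; "grip_force": force on a finger pad.
Only numpy, scipy, OpenCV 4.12 (cv2) and the standard library are available. Lean on these libraries where they do the work, as an engineer would, in place of code of your own. Each camera call takes 0.05 s, during which the arm holds its last target. There are 200 camera calls.

TASK

The little wooden tool drawer on the worktop will not shut because the peeler was left lying across the top of it. Lay the peeler flat in the empty front compartment, let go of it, and then push the drawer fully home, past its spring catch, until it seats flush with the front of its case. Leave the spoons in the rear compartment and do not knock or shift the things standing on and round the case.

Things in the scene. Friction and masses are not known exactly. Their poses are not given: they have to be found in the camera images.
- tool_drawer (a joint): opening of the drawer in m: 0 = fully home, its front flush with the case, 0.17 = fully out. It starts 0.118 to 0.132 open. It slides with about 1.5 N of drag; between about 15 mm and 7 mm open two sprung ball catches resist (about 6 to 9 N to push through); once less than about 5 mm open they pull the drawer home by themselves and hold it there. Stopped short of the catch it stays open.
- knob_face (a point): middle of the flat outer face of the drawer's round steel knob (26 mm diameter, face 18 mm in front of the drawer's front panel, 40 mm above the worktop). x axis = the direction in which the drawer is pushed home, y axis = to the left along the front panel, z up. The front panel is 211 mm wide, from 14 to 66 mm above the worktop.
- front_bay (a point): middle of the floor of the empty front compartment, 21 mm above the worktop; it moves with the drawer; axes as knob_face (x = the push direction). The compartment is 79 mm along x and 190 mm along y; its side walls and the divider behind it are 43 mm high from this floor, the front panel 45 mm. The peeler fits in it only along y.
- rear_bay (a point): middle of the floor of the rear compartment, 85 mm behind front_bay, the same size; the two spoons lie in it
- tool_unit: the wooden case of the drawer, fixed: 200 mm deep (x), 236 mm wide (y), 82 mm high. Origin at the centre of its underside on the worktop; its open front is the face 100 mm toward -x. The drawer slides along this x. Wall cabinets hang over the back of the worktop behind it: their underside is 0.46 m above the worktop, and their fronts and bar handles begin 0.54 m in front of the robot's base axis.
- peeler: the stray tool: a vegetable peeler with a smooth handle, 170 mm long (its x), 25 mm wide (its y), 18 mm thick (its z), lying within 0.3 rad of the drawer's slide direction on top of the front panel and the divider, its underside about 65 mm above the worktop. Origin at the centre of its underside.
- peeler_mid (a point): the middle of the peeler, 9 mm above its origin; axes as the peeler
- teaspoon: a steel teaspoon, 137 x 28 x 13 mm, in the rear compartment; origin at the centre of its underside
- coffee_spoon: a steel teaspoon of the same size beside the other in the rear compartment; origin at the centre of its underside
- kitchen_timer: a round wind-up kitchen timer, 61 mm diameter, 53 mm high, standing on top of the case toward the back; origin at its underside
- salt: a glass salt shaker with a steel cap, 44 mm diameter, 90 mm high, standing on top of the case toward the back; origin at its underside
- tumbler: a glass tumbler, 81 mm diameter, 93 mm high, on the worktop to the left of the case; origin at its underside
- capsule_3: the white coffee capsule, 39 mm diameter, 24 mm high, on the worktop to the right of the case; origin at its underside
Not all that is in view belongs to the job. Leave any purple look-alike of the peeler alone.

How it is judged:
On the way, in this order (a step that is already met when the one before it is completed fails the run):
1. the peeler lies flat in the front compartment, let go, with the drawer still open (x of peeler_mid in the frame of front_bay between -0.033 and 0.033 m and y of peeler_mid in the frame of front_bay between -0.03 and 0.03 m and z of peeler_mid in the frame of front_bay between 0 and 0.018 m and contact force between peeler and the fingers below 0.05 N and value of joint tool_drawer above 0.05 m), for 0.2 s.
2. the drawer is pushed home past its catch (value of joint tool_drawer below 0.002 m), for 0.2 s.
At the end, for the whole second after the job is handed in: Drawer home (under 2 mm open) and staying so; peeler at rest, flat in the front compartment (its middle under 18 mm above the floor, within 33 mm along x and 30 mm along y of the compartment's middle); both spoons still in the rear compartment (origins within 60 mm of its middle) (value of joint tool_drawer below 0.002 m and x of peeler_mid in the frame of front_bay between -0.033 and 0.033 m and y of peeler_mid in the frame of front_bay between -0.03 and 0.03 m and z of peeler_mid in the frame of front_bay below 0.018 m and linear speed of peeler below 0.02 m/s and distance between each of teaspoon, coffee_spoon and rear_bay below 0.06 m); the robot touches nothing.
It fails at once if the timer, the salt, the tumbler or the capsule is shifted by more than 25 mm or knocked over (distance of any of kitchen_timer, salt, tumbler, capsule_3 from where it was at the start of the episode above 0.025 m or angle between any of kitchen_timer, salt, tumbler, capsule_3's own z axis and vertical above 0.6 rad).
It also fails if it takes over 54 s, if anything falls off the work surface, if the arm or the gripper's body presses on something with over 40 N, if the wrist force passes 120 N, or if a joint passes its speed limit or range.

## Working session

There is one attempt and no reset: what is moved stays moved. The work goes in short steps, Python scripts to look and compute and a shell command to move; the robot and the scene stay as the last step left them, time stands still between calls to the robot, and variables do not carry over. Pictures are saved under pics/ and viewed, at most 10 in all, crops included, and the job is handed in when it is done.

```bash
mkdir -p pics
cat > h.py <<'E'
import numpy as np, cv2
from bench import r, camera
def ray(c,u,v):
    p=cv2.undistortPoints(np.array([[[u,v]]],float),c["mtx"],np.array(c["distortion"],float))[0,0]
    d=np.array(c["T"])[:3,:3]@[p[0],p[1],1]; return np.array(c["T"])[:3,3],d
def onplane(c,u,v,z):
    o,d=ray(c,u,v); return o+d*(z-o[2])/d[2]
def pt(c,u,v):
    o,d=ray(c,u,v); return o+d*c["z_map"][int(v),int(u)]
def save(c,n): cv2.imwrite("pics/"+n,c["image"][:,:,::-1])
E
python3 - <<'E'
from h import *
for n in("scene","top"):
    c=camera(n); save(c,n+"0.png"); print(n,np.round(c["T"],3).tolist(),np.round(c["mtx"],1).tolist())
print(r.read_state(), r.pinch_z)
E
```

```text
scene [[-0.893, -0.303, 0.334, 0.12], [-0.451, 0.618, -0.644, 0.52], [-0.012, -0.725, -0.688, 0.941], [0.0, 0.0, 0.0, 1.0]] [[505.2, 0.0, 323.3], [0.0, 505.2, 233.3], [0.0, 0.0, 1.0]]
top [[0.001, -0.991, 0.135, 0.393], [-1.0, -0.001, 0.003, -0.269], [-0.003, -0.135, -0.991, 1.278], [0.0, 0.0, 0.0, 1.0]] [[567.6, 0.0, 310.2], [0.0, 567.6, 238.2], [0.0, 0.0, 1.0]]
{'time': 0.1, 'joint_positions': array([ 1.27841395,  0.33281377, -0.06468991,  1.46084974,  0.02161731,
        1.34989749, -0.08848272]), 'joint_vel': array([-0.0021906 , -0.0002294 , -0.00040194, -0.00318455,  0.00219213,
       -0.00017611,  0.00133794]), 'joint_torque': array([ 1.94459652e-03, -6.24542856e+01,  2.51632661e-02, -3.90719426e+01,
       -6.12480612e-02,  3.65888339e-02,  1.01167279e-05]), 'ee_pos': array([ 0.16646994, -0.60206687,  0.22183392]), 'eef_rot': array([ 9.90913712e-01,  1.34497626e-01, -1.23649673e-04, -6.24086933e-04]), 'ft_force': array([-0.16143365, -0.81819567,  0.08230472]), 'torque': array([-0.01880882,  0.00117429, -0.01988687]), 'grip_force': 0.0, 'width': 0.08676644213267017} 0.0187
```

View pics/top0.png

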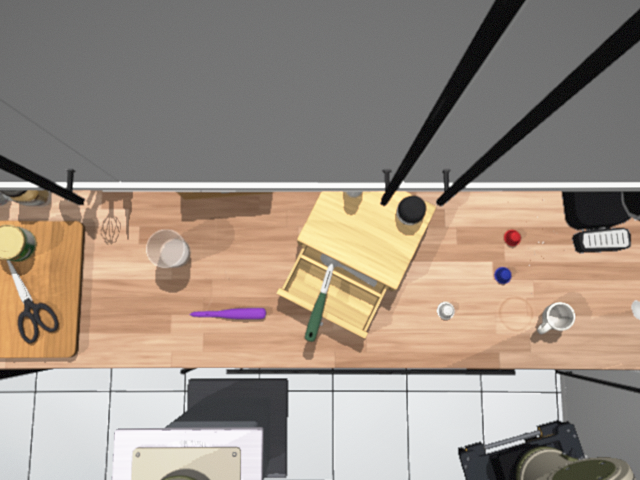

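View pics/scene0.png

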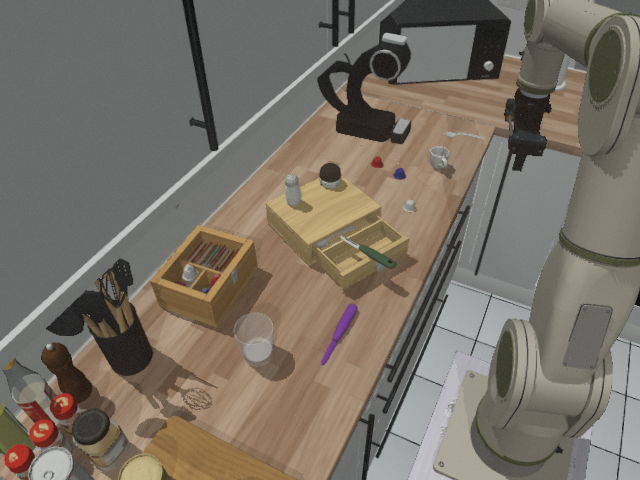

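Candidates for the peeler are the green-handled one lying across the drawer at top (320,303) and the purple look-alike on the worktop at top (230,314). I choose the green one, and I'll check it in a close crop.

Run:
```python
from h import *
c=camera("top"); im=c["image"]
crop=im[180:350,260:450]; cv2.imwrite("pics/crop0.png",cv2.resize(crop[:,:,::-1],None,fx=4,fy=3.5*4/3.5*0.85,interpolation=cv2.INTER_CUBIC))
hsv=cv2.cvtColor(im,cv2.COLOR_RGB2HSV)
m=cv2.inRange(hsv,(50,80,20),(95,255,200)); m[:, :260]=0; m[:,400:]=0; m[:250]=0;m[360:]=0
ys,xs=np.nonzero(m); print("green n",len(xs),xs.min(),xs.max(),ys.min(),ys.max())
P=np.array([onplane(c,u,v,0.078) for u,v in zip(xs,ys)]); ctr=P.mean(0)
w,V=np.linalg.eigh(np.cov(P[:,:2].T)); d=V[:,1]; d*=np.sign(d[0]); s=(P-ctr)[:,:2]@d
print("handle ctr",ctr,"dir deg",np.degrees(np.arctan2(d[1],d[0])),"ext",s.min(),s.max())
print("handle depth z",np.median([pt(c,u,v)[2] for u,v in zip(xs,ys)]))
# case top plane by depth
V_,U_=np.mgrid[185:350,260:450]; Q=np.array([pt(c,u,v) for u,v in zip(U_.ravel(),V_.ravel())])
k=(abs(Q[:,2]-.082)<.004)
mm=np.zeros(im.shape[:2],np.uint8); mm[V_.ravel()[k],U_.ravel()[k]]=255
n,l,st,ce=cv2.connectedComponentsWithStats(mm); i=1+np.argmax(st[1:,4]); print(st[i])
ys,xs=np.nonzero(l==i); T=np.array([onplane(c,u,v,.082)[:2] for u,v in zip(xs,ys)])
print("rect",cv2.minAreaRect(T.astype(np.float32)), np.round(cv2.boxPoints(cv2.minAreaRect(T.astype(np.float32))),3).tolist())
for nm,u,v in [("cap",446,310),("tumb",168,249)]: print(nm,onplane(c,u,v,.0))
```

```text
green n 284 306 324 294 339
handle ctr [ 0.39010012 -0.27660191  0.078     ] dir deg -16.627975876433943 ext -0.04792720182198516 0.05035137089554238
handle depth z 0.08106749515945366
[ 298  192  138   98 6880]
rect ((0.5880569219589233, -0.38560083508491516), (0.23464849591255188, 0.19933666288852692), 63.25147247314453) [[0.44600000977516174, -0.44600000977516174], [0.6240000128746033, -0.5350000262260437], [0.7300000190734863, -0.32600000500679016], [0.5519999861717224, -0.23600000143051147]]
cap [ 0.40600695 -0.56765928  0.        ]
tumb [0.54206299 0.05658553 0.        ]
```

View pics/crop0.png

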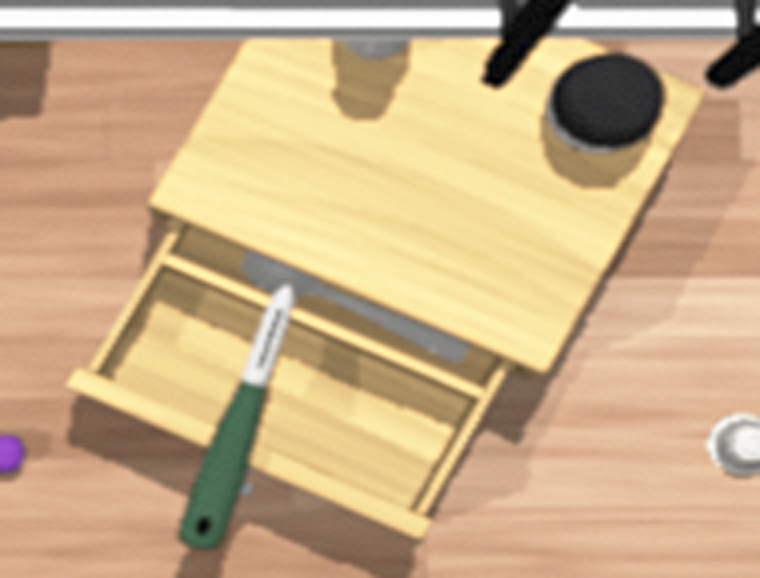

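The crop shows a green handle with a hole at its rear end and a steel blade, lying over the front panel and the divider, with an empty bay below. That is the wanted peeler. Next I measure the drawer front and work out the first moves.

```bash
cat >> h.py <<'E'
from scipy.spatial.transform import Rotation as R
YAW=np.radians(-26.75); D=np.array([np.cos(YAW),np.sin(YAW)]); L=np.array([-D[1],D[0]]); CASE=np.array([.588,-.3856])
def loc(p): q=np.asarray(p)[:2]-CASE; return np.array([q@D,q@L])
def wor(a,b): return CASE+a*D+b*L
def go(p,yaw=None):
    s=r.read_state(); A=R.from_quat(s["eef_rot"]); v=A.inv().apply(np.array(p)-s["ee_pos"])
    x=0
    if yaw is not None:
        B=R.from_euler("z",yaw,degrees=True)*R.from_euler("x",np.pi); x=(A.inv()*B).as_rotvec()
    print("dp",np.round(v/.15,3),"rot",np.round(x/(2*np.pi),4),"mm",np.round(v*1000,1))
E
python3 - <<'E'
from h import *
c=camera("top")
f=lambda x,y:(260+x/4,180+y/3.4)
for n,x,y,z in [("panelL",75,380,.066),("panelR",425,532,.066),("tip",288,290,.075),("handleend",200,547,.075),("handlefront",255,385,.083),("divL",165,262,.064),("divR",487,393,.064),("salt",372,50,.09),("timer",605,100,.053),("knob",247,488,.045)]:
    p=onplane(c,*f(x,y),z); print(n,np.round(p,4),np.round(loc(p),4))
go([.43,-.29,.2],-16.6)
E
```

```text
panelL [ 0.443  -0.1985  0.066 ] [-0.2137  0.1018]
panelR [ 0.3497 -0.3833  0.066 ] [-0.2138 -0.1052]
tip [ 0.4988 -0.3117  0.075 ] [-0.1129  0.0258]
handleend [ 0.3408 -0.2652  0.075 ] [-0.275  -0.0037]
handlefront [ 0.4393 -0.2939  0.083 ] [-0.174  0.015]
divL [ 0.5174 -0.2461  0.064 ] [-0.1258  0.0928]
divR [ 0.4353 -0.4176  0.064 ] [-0.122  -0.0973]
salt [ 0.6485 -0.3565  0.09  ] [0.0409 0.0532]
timer [ 0.6236 -0.4864  0.053 ] [ 0.0772 -0.074 ]
knob [ 0.3761 -0.2903  0.045 ] [-0.2321 -0.0102]
dp [ 2.248 -1.538  0.148] rot [-0.0001  0.      0.0891] mm [ 337.2 -230.6   22.2]
```

```bash
python3 -m pendant '[{"dp":[0.25,-0.17,0],"rotation":[0,0,0],"jaw":0.8},{"dp":[0.5,-0.34,0],"rotation":[0,0,0],"jaw":0.7},{"dp":[0.75,-0.51,0],"rotation":[0,0,0],"jaw":0.7},{"dp":[1,-0.68,0],"rotation":[0,0,0],"jaw":0.7},{"dp":[1,-0.7,0],"rotation":[0,0,0],"jaw":0.7}]' 30 && python3 -m pendant '[{"dp":[0.25,-0.17,0],"rotation":[0,0,0],"jaw":0.7},{"dp":[0.5,-0.34,0],"rotation":[0,0,0],"jaw":0.7},{"dp":[0.75,-0.51,0],"rotation":[0,0,0],"jaw":0.7},{"dp":[1,-0.68,0],"rotation":[0,0,0],"jaw":0.7},{"dp":[1,-0.7,0],"rotation":[0,0,0],"jaw":0.7}]'
python3 - <<'E'
from h import *
go([.4225,-.288,.2],-16.6); print(r.read_state()["joint_positions"])
E
```

```text
time: 0.82
ee_pos: [0.2862, -0.4585, 0.2227]
eef_rot: [0.991, 0.137, 0.001, -0.0]
ft_force: [0.2, -0.4, -0.9]
width: 0.0616
grip_force: 0.0
time: 1.45
ee_pos: [0.4017, -0.3177, 0.2226]
eef_rot: [0.991, 0.137, 0.0, -0.0]
ft_force: [-0.7, -0.7, 0.2]
width: 0.0608
grip_force: 0.0
dp [ 0.187 -0.153  0.151] rot [-0.0001 -0.0001  0.0898] mm [ 28.1 -23.   22.6]
[ 0.89100305  0.10258464 -0.33043175  1.74064871  0.0336318   1.30368965
 -0.74284596]
```

```bash
python3 -m pendant '[{"dp":[0.187,-0.153,0.15],"rotation":[0,0,0.03],"jaw":0.7},{"dp":[0.187,-0.153,0.15],"rotation":[0,0,0.06],"jaw":0.7},{"dp":[0.187,-0.153,0.15],"rotation":[0,0,0.09],"jaw":0.7},{"dp":[0.187,-0.153,0.15],"rotation":[0,0,0.09],"jaw":0.7},{"dp":[0.187,-0.153,0.15],"rotation":[0,0,0.09],"jaw":0.7}]'
python3 - <<'E'
from h import *
c=camera("wrist"); save(c,"w1.png")
go([.4225,-.288,.068],-16.6)
im=c["image"]; hsv=cv2.cvtColor(im,cv2.COLOR_RGB2HSV); m=cv2.inRange(hsv,(50,80,20),(95,255,200))
n,l,st,ce=cv2.connectedComponentsWithStats(m); i=1+np.argmax(st[1:,4]); print(st[i])
ys,xs=np.nonzero(l==i); P=np.array([onplane(c,u,v,.078)[:2] for u,v in zip(xs[::5],ys[::5])])
rc=cv2.minAreaRect(P.astype(np.float32)); print(rc, np.round(cv2.boxPoints(rc),4).tolist())
E
```

```text
time: 2.08
ee_pos: [0.4202, -0.2912, 0.2]
eef_rot: [0.989, -0.146, -0.0, 0.0]
ft_force: [0.4, -0.1, 0.6]
width: 0.0608
grip_force: 0.0
dp [ 0.008 -0.024  0.88 ] rot [ 0.      0.     -0.0005] mm [  1.2  -3.5 132.1]
[ 298  207   29  106 2134]
((0.4005657136440277, -0.2787291705608368), (0.022836608812212944, 0.08700565993785858), 73.537353515625) [[0.3555999994277954, -0.2773999869823456], [0.4390000104904175, -0.3019999861717224], [0.445499986410141, -0.2800999879837036], [0.3621000051498413, -0.2554999887943268]]
```

View pics/w1.png

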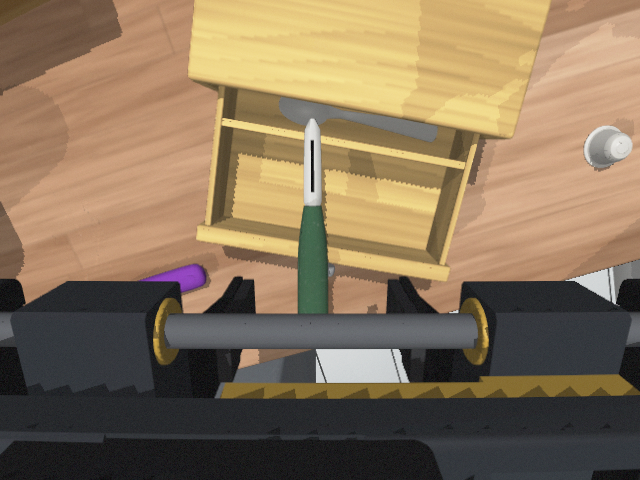

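The wrist view shows the peeler with its tip at (313,120) and the handle front at (313,205). The divider runs from (222,122) to (466,165) and the panel from (198,232) to (447,272), with the white capsule at (607,146).

Run:
```python
from h import *
c=camera("wrist")
for n,u,v,z in [("tip",313,120,.075),("hfront",313,205,.078),("divL",224,122,.064),("divR",465,164,.064),("panL out",198,239,.066),("panR out",447,279,.066),("panL in",203,226,.066),("panR in",447,266,.066),("caseFL",190,77,.082),("caseFR",511,137,.082),("cap",607,146,.02)]:
    p=onplane(c,u,v,z); print(n,np.round(p,4),np.round(loc(p),4))
go([.421,-.2855,.068],-16.6)
```

```text
tip [ 0.5025 -0.3108  0.075 ] [-0.11    0.0283]
hfront [ 0.4434 -0.2928  0.078 ] [-0.1709  0.0178]
divL [ 0.5211 -0.2461  0.064 ] [-0.1225  0.0944]
divR [ 0.4381 -0.4144  0.064 ] [-0.1209 -0.0931]
panL out [ 0.4418 -0.1947  0.066 ] [-0.2165  0.1047]
panR out [ 0.3497 -0.381   0.066 ] [-0.2149 -0.1031]
panL in [ 0.4507 -0.2025  0.066 ] [-0.205   0.1017]
panR in [ 0.3609 -0.3833  0.066 ] [-0.2038 -0.1001]
caseFL [ 0.5541 -0.2379  0.082 ] [-0.0967  0.1167]
caseFR [ 0.4506 -0.4441  0.082 ] [-0.0964 -0.1141]
cap [ 0.4102 -0.5559  0.02  ] [-0.0822 -0.2321]
dp [-0.007 -0.035  0.88 ] rot [ 0.     -0.     -0.0006] mm [ -1.   -5.3 132.1]
```

```bash
python3 -m pendant '[{"dp":[0,-0.035,0.25],"rotation":[0,0,0],"jaw":0.7},{"dp":[0,-0.035,0.5],"rotation":[0,0,0],"jaw":0.7},{"dp":[0,-0.035,0.7],"rotation":[0,0,0],"jaw":0.7},{"dp":[0,-0.035,0.82],"rotation":[0,0,0],"jaw":0.7},{"dp":[0,-0.035,0.88],"rotation":[0,0,0],"jaw":0.7},{"dp":[0,-0.035,0.88],"rotation":[0,0,0],"jaw":0.7}]' && python3 -m pendant '[{"dp":[0,0,0],"rotation":[0,0,0],"jaw":0.3},{"dp":[0,0,0],"rotation":[0,0,0],"jaw":0.1},{"dp":[0,0,0],"rotation":[0,0,0],"jaw":0},{"dp":[0,0,0],"rotation":[0,0,0],"jaw":0},{"dp":[0,0,0],"rotation":[0,0,0],"jaw":0},{"dp":[0,0,0],"rotation":[0,0,0],"jaw":0}]' 30
```

```text
time: 2.92
ee_pos: [0.4224, -0.2856, 0.0682]
eef_rot: [0.989, -0.147, 0.0, 0.0]
ft_force: [0.0, 0.4, -0.2]
width: 0.0609
grip_force: 0.0
time: 3.68
ee_pos: [0.4223, -0.2855, 0.0682]
eef_rot: [0.989, -0.147, 0.0, 0.0]
ft_force: [-0.1, 1.2, 0.4]
width: 0.0246
grip_force: 30.0
```

Gripped at 24.6 mm. Next: lift 90 mm.

```bash
python3 -m pendant '[{"dp":[0,0,-0.15],"rotation":[0,0,0],"jaw":0},{"dp":[0,0,-0.35],"rotation":[0,0,0],"jaw":0},{"dp":[0,0,-0.6],"rotation":[0,0,0],"jaw":0},{"dp":[0,0,-0.6],"rotation":[0,0,0],"jaw":0}]'
python3 - <<'E'
from h import *
p=wor(-.1648,.001); go([*p,.158],63.25)
c=camera("wrist"); save(c,"w2.png")
E
```

```text
time: 4.18
ee_pos: [0.4236, -0.2862, 0.1607]
eef_rot: [0.989, -0.147, 0.002, 0.001]
ft_force: [0.5, -0.3, -1.5]
width: 0.0249
grip_force: 30.0
dp [0.16  0.121 0.019] rot [ 0.0007 -0.0004 -0.2227] mm [24.  18.1  2.8]
```

View pics/w2.png

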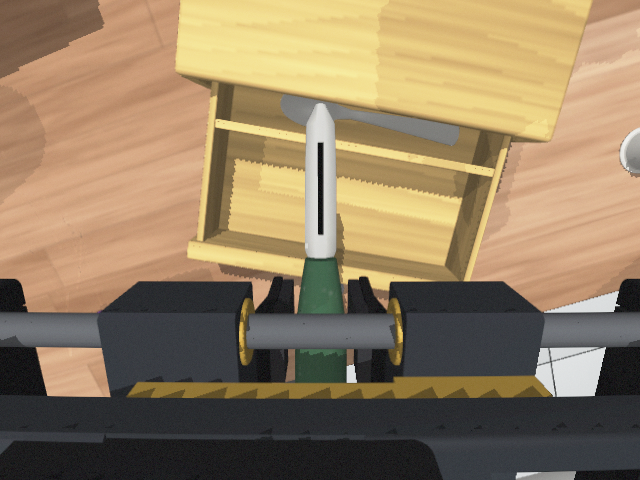

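The peeler is held level with its tip at (321,104), and the bay below it is empty. Next: turn 80 degrees and centre it over the bay.

```bash
python3 -m pendant '[{"dp":[0.02,0.015,0],"rotation":[0,0,-0.028],"jaw":0},{"dp":[0.04,0.03,0],"rotation":[0,0,-0.056],"jaw":0},{"dp":[0.06,0.045,0],"rotation":[0,0,-0.084],"jaw":0},{"dp":[0.08,0.06,0],"rotation":[0,0,-0.112],"jaw":0},{"dp":[0.1,0.08,0],"rotation":[0,0,-0.14],"jaw":0},{"dp":[0.13,0.1,0],"rotation":[0,0,-0.168],"jaw":0},{"dp":[0.16,0.12,0],"rotation":[0,0,-0.196],"jaw":0},{"dp":[0.16,0.12,0],"rotation":[0,0,-0.223],"jaw":0}]'
python3 - <<'E'
from h import *
p=wor(-.1648,.001); go([*p,.025],63.25)
c=camera("wrist"); save(c,"w3.png"); s=r.read_state(); print(s["ft_force"],s["ee_pos"],s["joint_positions"])
c=camera("scene"); cv2.imwrite("pics/s3.png",cv2.resize(c["image"][160:320,240:460,::-1],None,fx=3.5,fy=3.5))
E
```

```text
time: 5.22
ee_pos: [0.4393, -0.3094, 0.1563]
eef_rot: [0.85, 0.527, -0.0, -0.001]
ft_force: [0.1, 0.3, -2.2]
width: 0.0246
grip_force: 30.0
dp [-0.002  0.017  0.875] rot [-0.0004 -0.0001  0.0011] mm [ -0.2   2.6 131.3]
[-0.28413155  0.7069043  -0.53980524] [ 0.43922397 -0.30924329  0.15626361] [ 0.92489755  0.22278958 -0.44715854  1.75902139  0.10275591  1.1855449
 -0.00285342]
```

View pics/w3.png

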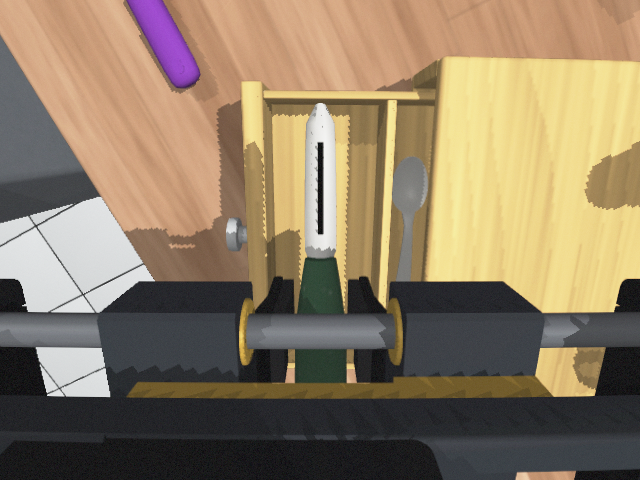

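View pics/s3.png

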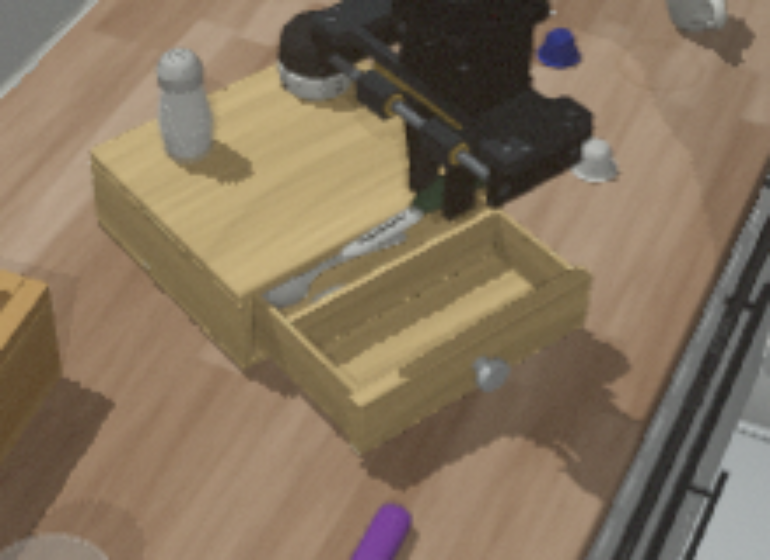

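In the wrist view the peeler lies along the bay with its tip at (320,104), between the panel's inner edge (270,150) and the divider (387,150). Scene crop: the drawer is clear and the salt and timer are standing. Quick numeric check before lowering.

Run:
```python
from h import *
c=camera("wrist")
for n,u,v,z in [("tip",320,104,.168),("hfront",320,258,.17),("panin",266,150,.066),("panin2",268,250,.066),("div f",386,150,.064),("div b",396,150,.064),("div f2",382,240,.064),("side in",320,103,.064),("knob",230,234,.04)]:
    p=onplane(c,u,v,z); print(n,np.round(p,4),np.round(loc(p),4))
print(loc(r.read_state()["ee_pos"]))
```

```text
tip [ 0.4766 -0.2345  0.168 ] [-0.1675  0.0848]
hfront [ 0.4498 -0.2884  0.17  ] [-0.1672  0.0246]
panin [ 0.436  -0.2366  0.066 ] [-0.2028  0.0646]
panin2 [ 0.4048 -0.2968  0.066 ] [-0.2035 -0.0032]
div f [ 0.5061 -0.2716  0.064 ] [-0.1245  0.065 ]
div b [ 0.512  -0.2745  0.064 ] [-0.1179  0.065 ]
div f2 [ 0.4788 -0.3262  0.064 ] [-0.1243  0.0039]
side in [ 0.4804 -0.2262  0.064 ] [-0.1678  0.0939]
knob [ 0.3781 -0.2781  0.04  ] [-0.2358  0.0016]
[-0.16710546  0.00121686]
```

```bash
python3 -m pendant '[{"dp":[0,0.02,0.15],"rotation":[0,0,0],"jaw":0},{"dp":[0,0.02,0.35],"rotation":[0,0,0],"jaw":0},{"dp":[0,0.02,0.52],"rotation":[0,0,0],"jaw":0},{"dp":[0,0.02,0.66],"rotation":[0,0,0],"jaw":0},{"dp":[0,0.02,0.76],"rotation":[0,0,0],"jaw":0},{"dp":[0,0.02,0.82],"rotation":[0,0,0],"jaw":0},{"dp":[0,0.02,0.86],"rotation":[0,0,0],"jaw":0},{"dp":[0,0.02,0.86],"rotation":[0,0,0],"jaw":0}]'
python3 -c "
from h import *
go([*wor(-.1638,.001),.025],63.25)"
```

```text
time: 6.38
ee_pos: [0.4427, -0.311, 0.0291]
eef_rot: [0.851, 0.525, -0.0, 0.0]
ft_force: [-0.5, 0.9, -0.3]
width: 0.0245
grip_force: 30.0
dp [-0.001 -0.003  0.027] rot [0.     0.     0.0002] mm [-0.2 -0.4  4.1]
```

```bash
python3 -m pendant '[{"dp":[0,0,0.022],"rotation":[0,0,0],"jaw":0},{"dp":[0,0,0.022],"rotation":[0,0,0],"jaw":0},{"dp":[0,0,0.022],"rotation":[0,0,0],"jaw":0.35},{"dp":[0,0,0.022],"rotation":[0,0,0],"jaw":0.42},{"dp":[0,0,0.022],"rotation":[0,0,0],"jaw":0.42},{"dp":[0,0,0.022],"rotation":[0,0,0],"jaw":0.42},{"dp":[0,0,0.022],"rotation":[0,0,0],"jaw":0.42}]' && python3 -m pendant '[{"dp":[0,0,-0.05],"rotation":[0,0,0],"jaw":0.42},{"dp":[0,0,-0.15],"rotation":[0,0,0],"jaw":0.42},{"dp":[0,0,-0.35],"rotation":[0,0,0],"jaw":0.42},{"dp":[0,0,-0.6],"rotation":[0,0,0],"jaw":0.42},{"dp":[0,0,-0.9],"rotation":[0,0,0],"jaw":0.3},{"dp":[0,0,-0.9],"rotation":[0,0,0],"jaw":0}]'
python3 - <<'E'
from h import *
c=camera("wrist"); save(c,"w4.png")
go([*wor(-.30,.0),.16],-26.75)
E
```

```text
time: 7.25
ee_pos: [0.4426, -0.311, 0.0258]
eef_rot: [0.851, 0.525, -0.0, 0.0]
ft_force: [1.1, 0.3, -0.8]
width: 0.0362
grip_force: 0.0
time: 8.0
ee_pos: [0.4446, -0.3121, 0.1656]
eef_rot: [0.851, 0.525, 0.001, 0.004]
ft_force: [0.7, 0.0, -0.3]
width: 0.0236
grip_force: 0.0
dp [-0.006 -0.918  0.018] rot [ 0.0006 -0.0004  0.2502] mm [  -0.9 -137.7    2.7]
```

View pics/w4.png

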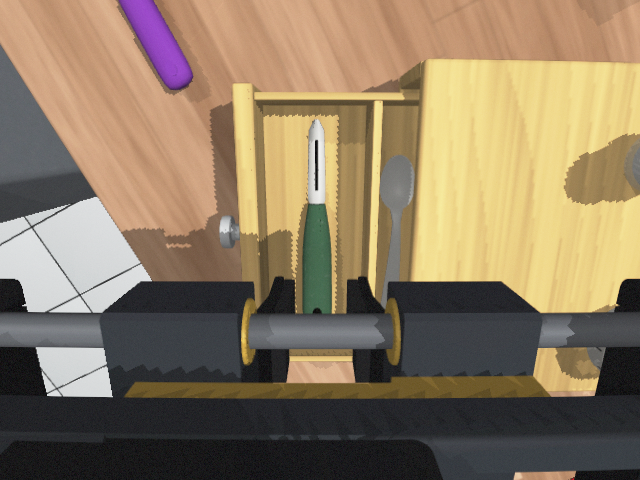

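The peeler lies in the front bay, from tip (317,122) to handle hole (317,312), released. The spoon is behind the divider. Next: shut the jaws, turn, and go in front of the knob (228,231).

```bash
python3 -m pendant '[{"dp":[0,-0.1,0],"rotation":[0,0,0.028],"jaw":0},{"dp":[0,-0.2,0],"rotation":[0,0,0.056],"jaw":0},{"dp":[0,-0.3,0],"rotation":[0,0,0.084],"jaw":0},{"dp":[0,-0.4,0],"rotation":[0,0,0.112],"jaw":0},{"dp":[0,-0.5,0],"rotation":[0,0,0.14],"jaw":0},{"dp":[0,-0.6,0],"rotation":[0,0,0.168],"jaw":0},{"dp":[0,-0.7,0],"rotation":[0,0,0.196],"jaw":0},{"dp":[0,-0.75,0],"rotation":[0,0,0.224],"jaw":0}]' && python3 -m pendant '[{"dp":[0,0,0],"rotation":[0,0,0.026],"jaw":0},{"dp":[0,0,0],"rotation":[0,0,0.026],"jaw":0}]'
python3 - <<'E'
from h import *
go([*wor(-.275,.001),.025],-26.75); print(r.read_state()["joint_positions"])
E
```

```text
time: 9.05
ee_pos: [0.341, -0.2599, 0.1602]
eef_rot: [0.988, -0.153, -0.001, -0.0]
ft_force: [0.2, -0.7, -0.1]
width: 0.0001
grip_force: 0.0
time: 9.3
ee_pos: [0.3417, -0.2602, 0.1603]
eef_rot: [0.973, -0.23, -0.0, -0.0]
ft_force: [-1.0, 0.0, 0.3]
width: 0.0003
grip_force: 0.0
dp [0.01  0.001 0.902] rot [-0.      0.0001  0.0004] mm [1.500e+00 1.000e-01 1.353e+02]
[ 0.92944036 -0.03327556 -0.37440117  2.01032971 -0.01326613  1.1631508
 -1.47465291]
```

```bash
python3 -m pendant '[{"dp":[0,0,0.2],"rotation":[0,0,0],"jaw":0},{"dp":[0,0,0.4],"rotation":[0,0,0],"jaw":0},{"dp":[0,0,0.6],"rotation":[0,0,0],"jaw":0},{"dp":[0,0,0.78],"rotation":[0,0,0],"jaw":0},{"dp":[0,0,0.88],"rotation":[0,0,0],"jaw":0},{"dp":[0,0,0.88],"rotation":[0,0,0],"jaw":0}]'
python3 - <<'E'
from h import *
go([*wor(-.128,.001),.027],-26.75); print(r.read_state()["joint_positions"])
E
```

```text
time: 10.05
ee_pos: [0.3416, -0.26, 0.0281]
eef_rot: [0.973, -0.23, -0.001, -0.0]
ft_force: [-0.4, 0.3, 1.5]
width: 0.0004
grip_force: 0.0
dp [0.99  0.005 0.005] rot [-0.0001  0.0003  0.0006] mm [148.6   0.7   0.8]
[ 0.90764768  0.15496425 -0.38020609  2.14009849  0.07502536  0.86077896
 -1.55168596]
```

```bash
python3 -m pendant '[{"dp":[0.1,0,0],"rotation":[0,0,0],"jaw":0},{"dp":[0.18,0,0],"rotation":[0,0,0],"jaw":0},{"dp":[0.28,0,0],"rotation":[0,0,0],"jaw":0},{"dp":[0.38,0,0],"rotation":[0,0,0],"jaw":0},{"dp":[0.48,0,0],"rotation":[0,0,0],"jaw":0},{"dp":[0.58,0,0],"rotation":[0,0,0],"jaw":0},{"dp":[0.68,0,0],"rotation":[0,0,0],"jaw":0},{"dp":[0.75,0,0],"rotation":[0,0,0],"jaw":0}]'
python3 - <<'E'
from h import *
go([*wor(-.126,.001),.027],-26.75)
E
```

```text
time: 11.05
ee_pos: [0.4435, -0.3114, 0.0286]
eef_rot: [0.973, -0.231, 0.0, -0.0]
ft_force: [-1.7, -0.0, 1.8]
width: 0.0003
grip_force: 0.8
dp [0.243 0.002 0.011] rot [-0.     -0.      0.0003] mm [36.4  0.3  1.6]
```

```bash
python3 -m pendant '[{"dp":[0.06,0,0],"rotation":[0,0,0],"jaw":0},{"dp":[0.12,0,0],"rotation":[0,0,0],"jaw":0},{"dp":[0.17,0,0],"rotation":[0,0,0],"jaw":0}]'; python3 -m pendant '[{"dp":[0.03,0,0],"rotation":[0,0,0],"jaw":0},{"dp":[0.05,0,0],"rotation":[0,0,0],"jaw":0},{"dp":[0.05,0,0],"rotation":[0,0,0],"jaw":0}]'
python3 - <<'E'
from h import *
go([*wor(-.126,.001),.027],-26.75); c=camera("top"); cv2.imwrite("pics/t5.png",cv2.resize(c["image"][180:350,260:450,::-1],None,fx=4,fy=3.4,interpolation=cv2.INTER_CUBIC))
E
```

```text
time: 11.42
ee_pos: [0.4649, -0.3221, 0.0285]
eef_rot: [0.973, -0.231, -0.001, -0.0]
ft_force: [-7.1, 3.4, 5.6]
width: 0.0006
grip_force: 3.7
time: 11.8
ee_pos: [0.4727, -0.326, 0.029]
eef_rot: [0.973, -0.231, 0.001, 0.0]
ft_force: [-0.5, 1.0, -0.2]
width: 0.0004
grip_force: 0.0
dp [0.025 0.002 0.013] rot [-0.     -0.0002  0.0003] mm [3.8 0.3 2. ]
```

The catch was passed: force peaked near 8 N, then dropped to about 0. I press a little more to confirm it is seated.

```bash
python3 -m pendant '[{"dp":[0.02,0,0],"rotation":[0,0,0],"jaw":0},{"dp":[0.03,0,0],"rotation":[0,0,0],"jaw":0},{"dp":[0.04,0,0],"rotation":[0,0,0],"jaw":0},{"dp":[0.04,0,0],"rotation":[0,0,0],"jaw":0}]'
python3 -c "
from h import *
print(loc(r.read_state()['ee_pos']))"
```

```text
time: 12.35
ee_pos: [0.475, -0.3273, 0.0282]
eef_rot: [0.973, -0.231, -0.003, -0.001]
ft_force: [-11.0, 6.5, 9.5]
width: 0.0006
grip_force: 6.6
[-0.12709774  0.00117276]
```

Firm against the stop (about 13 N). Next: back off and up, then check.

```bash
python3 -m pendant '[{"dp":[-0.1,0,0],"rotation":[0,0,0],"jaw":0},{"dp":[-0.35,0,0],"rotation":[0,0,0],"jaw":0},{"dp":[-0.7,0,0],"rotation":[0,0,0],"jaw":0},{"dp":[-0.75,0,-0.3],"rotation":[0,0,0],"jaw":0},{"dp":[-0.8,0,-0.7],"rotation":[0,0,0],"jaw":0},{"dp":[-0.8,0,-1],"rotation":[0,0,0],"jaw":0},{"dp":[-0.8,0,-1],"rotation":[0,0,0],"jaw":0},{"dp":[-0.8,0,-1],"rotation":[0,0,0],"jaw":0}]'
python3 - <<'E'
from h import *
c=camera("wrist"); save(c,"w6.png"); print(r.read_state()["ft_force"])
E
```

```text
time: 13.35
ee_pos: [0.3701, -0.2746, 0.1783]
eef_rot: [0.973, -0.231, -0.0, 0.0]
ft_force: [0.1, -0.2, -0.8]
width: 0.0007
grip_force: 0.0
[0.2556448  0.30670073 0.03263378]
```

View pics/w6.png

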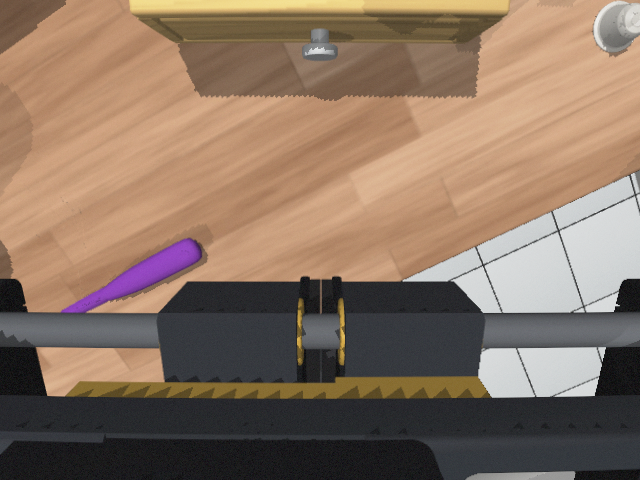

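The drawer is shut: its front is flush under the case edge (row ~40), the knob is at (320,48), the capsule is undisturbed at (615,25), and the robot is clear of everything. Handing in.

```bash
python3 -c "
from bench import r
print(r.close_job())"
```

```text
the job is handed in; nothing more can be done
None
```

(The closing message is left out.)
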